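# Load a vial in a twin-cup mixer and couple its drive with the pull-and-turn selector

### The job

Stand the capped vial from the bench in the mixer's empty cup, upright and fully down, while the selector is still in neutral. Then couple the drive to that cup: pull the selector knob up, turn its pointer towards that cup and feel for the detent until the knob drops fully home in it, without forcing the mechanism. The vial in the other cup and the things lying about stay as they are.

Things in the scene. Friction and masses are not known exactly. Their poses are not given: they have to be found in the camera images.
- mixer: White twin-cup vial mixer fixed on the bench, 190 (x) x 270 (y) x 72 mm; origin under its centre, front to -x, y to its left, z up. On its flat top (deck, z = 72): the selector on a vertical axis at x = -50, y = 0, on a flat aluminium dial 110 across; two black rubber cups at x = 5, y = +96 and y = -96 (which of them is empty varies). On the dial: a line at neutral, an arc facing each cup.
- selector (a joint): Turn of the selector about its vertical axis, rad. 0 = neutral, pointer to the mixer's +x; + = anticlockwise from above, towards the cup at +y. It starts down in the neutral gate, where it can turn only by about 0.1 either way. Stops at +-1.45. It stays where it is left; turning it takes about 0.1 N m, also with its pin riding on the index ring.
- knob_grip (a point): Grip point of the black selector knob, on its axis: a bar 52 long (along the pointer), 12 thick, flat sides, on a round skirt 78 across. Knob down: the point is 120 above the mixer's underside, bar top 132, skirt top 96. Slides up 11 mm to a rigid stop; a spring pulls it down with 8 N, 11 N at the stop, and drop it when let go. White line on the bar: pointer end (point's +x).
- index_pin: Pin 4 mm wide under the knob's skirt, 30 mm from the axis on the pointer side, moving with the knob (origin on the axis, at deck height when down). It leaves the gate when the knob is 7 mm up and can then ride on a flat ring hidden under the skirt. Over 25 N on it or on the pull-out stop is forcing: pulling on at the stop, pressing it on the ring, turning on against a gate or detent wall.
- cup_empty_floor (a point): Centre of the floor of the empty cup. Round rubber cup, 34 mm inside, 43 outside, 16 mm deep, upright; floor 80.5 above the mixer's underside, rim 96.5. Its detent is a notch 7 mm deep in the hidden ring, with about 0.03 rad play either way for the pin. The black arc on the dial shows only its sector: the notch lies anywhere from 0.80 to 1.30 rad from neutral, unseen, and must be felt for.
- cup_taken_floor (a point): Centre of the floor of the other, equal cup, in which a vial already stands.
- vial_new_center (a point): Centre (30 mm up) of the capped glass vial that stands on the bench right of the mixer: 28 mm across, 60 high, body straight up to 48 mm, black cap above; 20 to 45 g.
- vial_old_center (a point): Centre (30 mm up) of the equal vial that stands in the other cup; it stays there.
- timer: Bystander: white digital timer lying in front of the mixer, 60 x 66 x 18 mm; origin under its centre.
- tip_box: Bystander: pipette tip box, 75 x 118 x 88 mm; origin under its centre.
- media_bottle: Bystander: square bottle with white cap, 56 x 56 x 114 mm; origin under its centre.
- marker: Bystander: marker pen lying on the bench, 15 x 135 x 17 mm; origin under its centre, length along its y.
Not all that is in view belongs to the job. There is more than one size of the part that bears vial_new_center; the job needs the smallest.

How it is judged:
By the outcome, as a careful person would: the job done as asked, in the order asked, and still so for the second after the job is handed in, with the robot touching nothing.
It also fails if it takes over 67 s, if anything falls off the work surface, if the arm or the gripper's body presses on something with over 40 N, if the wrist force passes 120 N, or if a joint passes its speed limit or range.

### The arm

A 6-joint arm with a two-finger parallel gripper is mounted at the origin on a cart in front of the work surface, level with it; the furniture and walls round the work are solid. World frame = base frame: x ahead of the robot, y to its left, z up, the work surface at z = 0. Lengths are in mm, angles in rad, forces in N, time in s.
With the tool pointing down it reaches from about 300 to 775 mm from the base axis. Payload 14.6 kg.
Tool frame: the origin (TCP) lies between the finger pads; the fingertips stand 25 mm ahead of it and the grasp point (between the pads) lies 6 mm ahead of it; z points along the fingers, y is the line along which they close (so a half turn about z gives the same grasp; the last joint's range is limited). The gripper opens to 94 mm and grips with 3 to 60 N. Pads are 16 mm wide; open, the fingers measure 119 mm over their backs; the gripper's body (75 mm by 177 mm) begins 78 mm behind the grasp point.
Start: joints at [-1.389, 0.3, 1.521, -0, 1.321, -0.067], TCP at [135.426, -533.056, 230.446] pointing down, gripper open.
Joint ranges: [-3.03, 3.03], [-0.79, 2.21], [0.23, 2.52], [-1.04, 4.18], [0, 3.07], [-2.55, 2.55]. Speed limits (rad/s): [2.22, 2.22, 2.57, 3.14, 3.14, 3.14].

### API

Orientations are given as [roll, pitch, yaw] about the fixed x, y, z axes, in that order (R = Rz(yaw) Ry(pitch) Rx(roll)).
In Python, from cell import manip gives the robot as it stands. The module is installed in compiled form; this text tells all that it offers.
- The arm moves only by the tool step_arm, never from a script. Its argument "series" is one flat list of numbers, 5 for each row, row after row: the shift along the world's x, y, z in mm, then the turn about the world's z in rad, then the closure, from 0 (fully open) to 1 (shut). In form: [dx, dy, dz, spin, jaw, dx, dy, dz, spin, jaw, ...]. A call has 1 to 20 rows; each row shifts and turns the commanded pose from where the row before left it; what a row does not reach is not made up. A row lasts 1/8 s, in which the tool goes at most 62.5 mm and 10.7 degrees, less where a joint would pass 70% of its speed; a pose out of reach is approached as far as the arm can. A call is refused whole if a number of a shift passes 62.5 or a number of a turn 0.188, either way. A call with a gripper value outside its range is refused whole. The fingers move at their own pace and stop on an object; "squeeze" is the grip in N (left out, the last holds). Time passes only in rows, so rows that do not move let the fingers close. It gives the time, the measured TCP pose, the force, the opening and the grip force at its end, in the units of the state.
- manip.read_state(): the state, without advancing time (a new reading comes with each control period).
- manip.camera(name): name is "scene" or "top" or "wrist"; returns (picture, depth): 400x640x3 uint8, blue, green, red; 400x640 float32, mm along the optical axis (not along the pixel's ray), 0 where there is no reading.
- manip.camera_info(name): a dict with "fovy" (degrees; the focal length in pixels is half the picture's height over the tangent of half this angle, whatever the lens; pixels are square), "cx", "cy" (the principal point, pixels), "eye" and "orientation" of the camera in the world. Camera axes: x right, y down, z forward; pixel columns grow to the right and rows downward; lengths in mm; the calibration is good to about 2 mm. The wrist camera is an equidistant fisheye: a pixel r from the principal point sees the ray r / f radians off the axis. A picture is of the moment at which its call begins: read the wrist's pose just before it. camera_info takes no time and is no camera call; for the wrist camera it gives the pose at the moment of the call.
- manip.sign_off(): hands the job in; it is judged then, once.
The state is a dict: "clock": time; "joints": joint angles; "qd": joint speeds; "effort": joint torques, N m; "eef_pos": TCP position; "eef_rot": TCP orientation; "wrist_force": force on the tool from outside, world axes, zero at the start; "moment": the same for the moment, N m; "finger_gap": finger opening in mm; "finger_force": force on a finger pad.
Only numpy, scipy, OpenCV 4.12 (cv2) and the standard library are available. Lean on these libraries where they do the work, as an engineer would, in place of code of your own. Each camera call takes 0.05 s, during which the arm holds its last target. There are 200 camera calls.

## Working session

There is one attempt and no reset: what is moved stays moved. The work goes in short steps, Python scripts to look and compute and a tool call to move; the robot and the scene stay as the last step left them, time stands still between calls to the robot, and variables do not carry over. Pictures are saved under pics/ and viewed, at most 10 in all, crops included, and the job is handed in when it is done.

Besides the shell and the picture viewer there is one more tool, called after "Emit:" as name(argument=value, ...), one argument or row to a line, values as JSON. step_arm: Moves the arm, as the interface text tells. Its arguments: {"type":"object","properties":{"series":{"type":"array"},"squeeze":{"type":"number"}},"required":["series"]}

```bash
mkdir -p pics; cat > h.py <<'E'
import numpy as np, cv2
from cell import manip
from scipy.spatial.transform import Rotation as R
def rot(o):
    o=np.array(o,float)
    if o.shape==(3,3): return o
    if o.size==4: return R.from_quat(o).as_matrix()
    return R.from_euler('xyz',o).as_matrix()
def f(i): return 200/np.tan(np.radians(i["fovy"])/2)
def grab(n):
    i=manip.camera_info(n); p,d=manip.camera(n)
    np.savez(f'{n}.npz',p=p,d=d); import pickle; pickle.dump(i,open(n+'.pkl','wb')); return p,d,i
def ray(i,u,v,fish=False):
    x=(np.array([u-i["cx"],v-i["cy"]]))/f(i)
    if fish:
        t=np.hypot(*x); k=np.tan(t)/t if t>1e-9 else 1; x=x*k
    return rot(i["orientation"])@np.array([x[0],x[1],1])
def pz(i,u,v,z,fish=False):
    r=ray(i,u,v,fish); e=np.array(i["eye"]); return e+r*(z-e[2])/r[2]
def pd(i,d,u,v,fish=False): return np.array(i["eye"])+ray(i,u,v,fish)*d[int(v),int(u)]
E
python3 - <<'E'
from h import *
print(manip.read_state())
for n in ("scene","top"):
    p,d,i=grab(n); print(n,i); cv2.imwrite(f'pics/{n}0.png',p)
E
```

```text
{'clock': 0.0, 'joints': array([-1.38861747e+00,  3.00436396e-01,  1.52157808e+00,  2.83031442e-05,
        1.32068829e+00, -6.65791005e-02]), 'qd': array([ 1.72755162e-03,  1.49056392e-04,  7.99664849e-05, -1.24755187e-04,
        1.48782571e-03,  1.01421977e-03]), 'effort': array([-2.99245774e-03, -5.31813025e+01, -3.52745390e+01,  7.07251928e-02,
        2.44299212e-02, -7.96303311e-05]), 'eef_pos': array([ 135.38325411, -532.83991915,  229.90661938]), 'eef_rot': array([-3.14048682e+00, -1.01209741e-04,  2.48750876e-01]), 'wrist_force': array([ 0.12561561, -0.20795298,  0.37722367]), 'moment': array([ 0.03015723,  0.02660414, -0.03542182]), 'finger_force': 0.0, 'finger_gap': 93.97642248155552}
scene {'fovy': 52.42353649619641, 'cx': 327.95635322778423, 'cy': 206.9312799930567, 'eye': array([116.60577545, 521.33252181, 871.40648471]), 'orientation': array([-2.33252856,  0.00784197, -2.65790217])}
top {'fovy': 46.181007749654675, 'cx': 311.77696935601693, 'cy': 190.03980012330535, 'eye': array([ 398.3427764 , -198.61339711, 1540.87797671]), 'orientation': array([-3.0640499 ,  0.01614352, -1.59497069])}
```

View pics/top0.png

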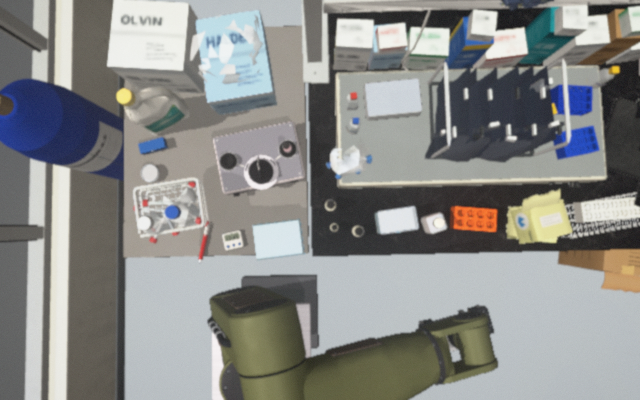

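View pics/scene0.png

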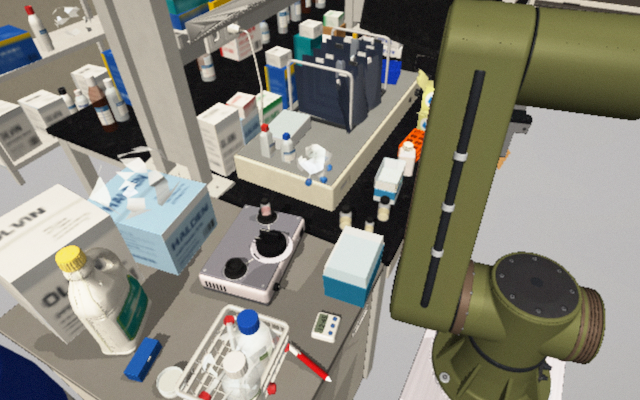

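The empty cup is the left one (+y), at top (228,161), and a vial stands in the right cup at (287,147). There are three vial candidates right of the mixer, at top (330,205), (334,227) and (358,231). I'll measure these.

```bash
python3 - <<'E'
from h import *
import pickle
D={n:(np.load(n+'.npz'),pickle.load(open(n+'.pkl','rb'))) for n in("scene","top")}
z,i=D["top"]; p,d=z['p'],z['d']
np.set_printoptions(precision=1,suppress=True)
for n,u,v in [("v1",330,205),("v2",334,227),("v3",358,231),("bench",345,215),("gray",210,200),("knob",262,172),("cupE",228,161),("cupT",287,147),("tip",277,240),("timer",232,240),("deck",240,150)]:
    print(n,pd(i,d,u,v))
# all points image -> local max heights
vv,uu=np.mgrid[0:400,0:640]
x=np.stack([(uu-i["cx"])/f(i),(vv-i["cy"])/f(i),np.ones_like(uu)],-1)*d[...,None]
P=x@rot(i["orientation"]).T+np.array(i["eye"])
for (u0,u1,v0,v1) in [(322,340,197,213),(326,343,219,236),(349,367,222,240)]:
    q=P[v0:v1,u0:u1].reshape(-1,3); m=q[:,2]>25; print(q[m].mean(0),q[m].min(0),q[m].max(0),m.sum(),np.percentile(q[m][:,2],[50,90]))
m=(P[...,2]>62)&(P[...,2]<80)&(uu>205)&(uu<310)&(vv>110)&(vv<200)
q=P[m][:,:2].astype(np.float32); print(cv2.minAreaRect(q),m.sum())
a=cv2.resize(p[110:250,200:380],None,fx=4,fy=4,interpolation=cv2.INTER_CUBIC); cv2.imwrite('pics/tc.png',a)
s=D["scene"][0]['p']; cv2.imwrite('pics/sc.png',cv2.resize(s[190:310,190:400],None,fx=3.8,fy=3.8,interpolation=cv2.INTER_CUBIC))
E
```

```text
v1 [ 464.5 -233.5   74.1]
v2 [ 398.3 -198.6 1540.9]
v3 [ 381.5 -317.7   81.6]
bench [ 434.  -283.9   -7. ]
gray [494.5 161.1  -4.5]
knob [571.3 -24.8  95.5]
cupE [610.3  83.   83.6]
cupT [ 640.1 -106.9  139. ]
tip [360.9 -70.  122.4]
timer [361.5  86.1  13.7]
deck [646.4  47.1  70.1]
[ 463.2 -233.1   81.8] [ 398.3 -250.    28.6] [ 481.5 -198.6 1540.9] 105 [70.  82.9]
[ 394.5 -241.9  107.2] [ 382.9 -254.9   37.3] [ 405.2 -198.6 1540.9] 54 [55.  62.3]
[ 381.3 -316.    81.3] [ 365.3 -336.    32.7] [ 398.3 -198.6 1540.9] 110 [70.9 83.2]
((617.48681640625, -10.893966674804688), (198.05450439453125, 268.36376953125), 10.279810905456543) 3959
```

View pics/tc.png

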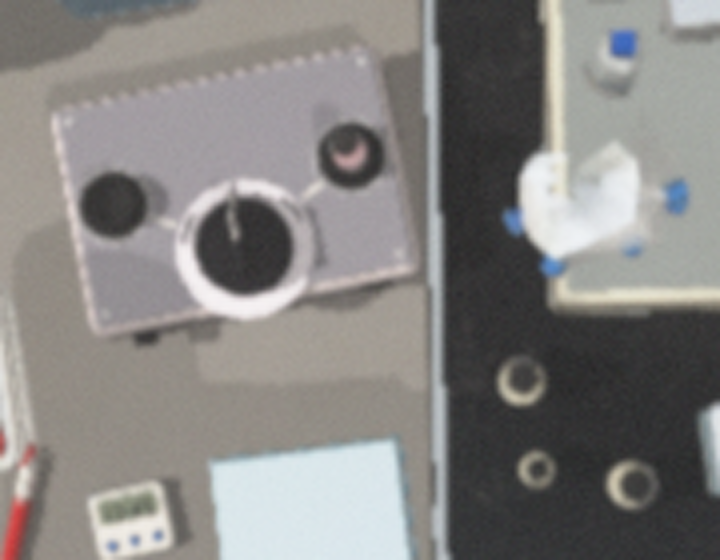

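View pics/sc.png

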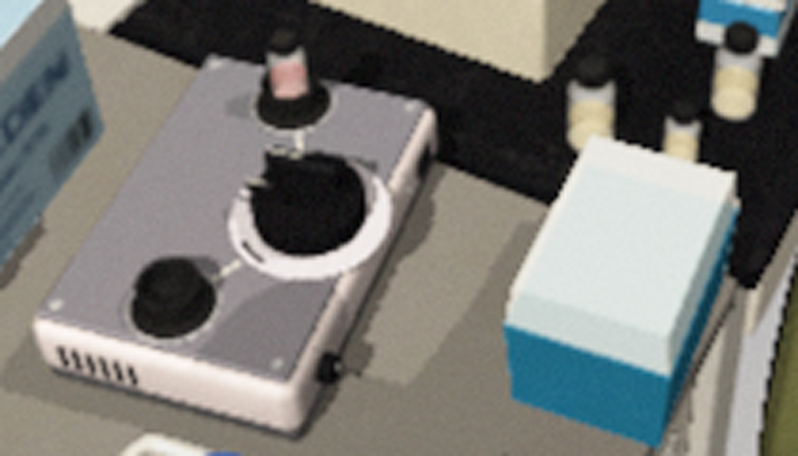

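The smallest is v2 at top (334,227): its cap reads z≈60, while v1 (330,205) and v3 (358,231) are wider with tops at ≈83. In the scene crop it is also clearly the small one, at (683,130). Mixer yaw is about 0.18, and the knob and cup positions match the given geometry. Next I'll refine the v2 position and move above it.

```bash
python3 - <<'E'
from h import *
import pickle
t=pickle.load(open('top.pkl','rb'));s=pickle.load(open('scene.pkl','rb'))
print(pz(t,334.1,227.2,60),pz(s,369.8,218,60), "cupE rim",pz(t,228.2,161.2,96.5),pz(s,190+175/3.8,190+290/3.8,96.5),"cupT",pz(t,200+351/4,110+155/4,96.5), "dial", pz(t,200+245/4,110+249/4,74))
E
```

```text
[ 394.99443171 -244.85097459   60.        ] [ 392.36819928 -242.82087177   60.        ] cupE rim [607.7378493   79.89411003  96.5       ] [600.00225019  88.87142476  96.5       ] cupT [ 641.88160514 -106.35941838   96.5       ] dial [573.13860369 -19.84405893  74.        ]
```

Emit:
step_arm(
  series=[32, 36, 0, 0.067, 0.4, 32, 36, 0, 0.067, 0.4, 32, 36, 0, 0.067, 0.4, 32, 36, 0, 0.067, 0.4, 32, 36, 0, 0.067, 0.4, 32, 36, 0, 0.067, 0.4, 32, 36, -10, 0.067, 0.4, 32, 36, -20, 0.067, 0.4, 0, 0, 0, 0, 0.4, 0, 0, 0, 0, 0.4],
  squeeze=12,
)

```text
clock: 1.35
eef_pos: [391.3, -245.3, 200.6]
eef_rot: [-3.142, 0.0, 0.785]
wrist_force: [-0.2, -0.3, -0.1]
finger_gap: 56.6
finger_force: 0.0
```

```bash
python3 - <<'E'
from h import *
s=manip.read_state(); print(s['clock'],s['eef_pos'],s['eef_rot'])
p,d,i=grab("wrist"); print(i); cv2.imwrite('pics/w1.png',p)
E
```

```text
1.35 [ 391.26441309 -245.32149019  200.56466967] [-3.14151362e+00  1.79189378e-04  7.84591587e-01]
{'fovy': 65.70646984690485, 'cx': 316.9615901836675, 'cy': 199.34014134185827, 'eye': array([ 443.73099893, -192.66938178,  354.49345258]), 'orientation': array([ 2.88379773e+00,  4.27336911e-04, -7.86457401e-01])}
```

View pics/w1.png

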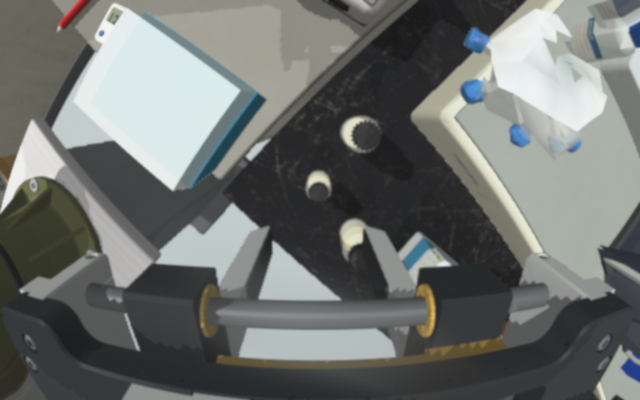

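The wrist view shows the big vials at (362,133) and (355,240), and the small one between them with its cap at about (319,191).

```bash
python3 - <<'E'
from h import *
import pickle
i=pickle.load(open('wrist.pkl','rb')); z=np.load('wrist.npz')
print(pz(i,319,191.5,60,True),pz(i,318.5,184.5,30,True)); d=z['d']
print(pd(i,d,319,192,True), d[188:196,319])
p=z['p'][150:280,260:420]; cv2.imwrite('pics/w1c.png',cv2.resize(p,None,fx=4.5,fy=4.5,interpolation=cv2.INTER_CUBIC))
E
```

```text
[ 395.69423523 -243.24037501   60.        ] [ 395.86851526 -242.56199329   30.        ]
[ 395.16653853 -243.77748301   58.94896799] [302.6719  303.27353 301.93033 303.0443  303.74536 303.84192 303.59253
 304.50327]
```

View pics/w1c.png

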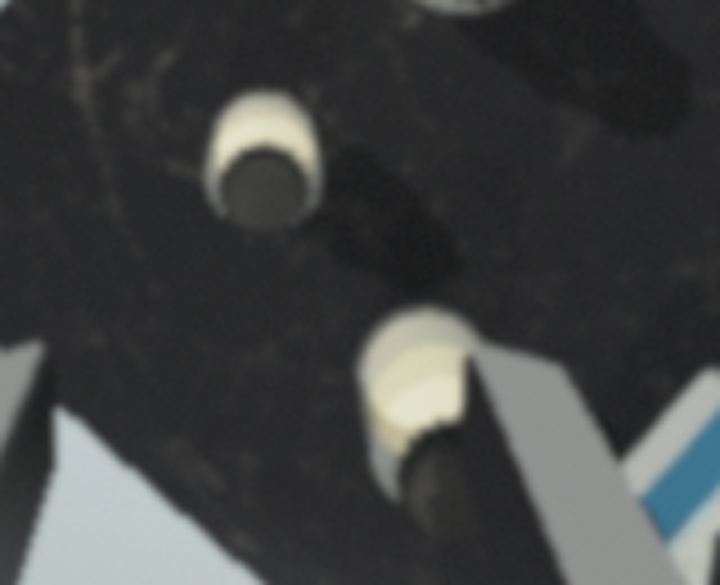

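The crop confirms the cap centre at (318.7,192), which is (395.5,-243.5,60). It is the smallest of the three, so I'll grasp it.

Emit:
step_arm(
  series=[4, 2, -30, 0, 0.4, 0, 0, -40, 0, 0.4, 0, 0, -40, 0, 0.4, 0, 0, -30, 0, 0.4, 0, 0, -14, 0, 0.4, 0, 0, 0, 0, 0.4, 0, 0, 0, 0, 0.6, 0, 0, 0, 0, 0.8, 0, 0, 0, 0, 0.9, 0, 0, 0, 0, 0.9, 0, 0, 0, 0, 0.9],
  squeeze=15,
)

```text
clock: 2.78
eef_pos: [395.6, -243.2, 46.8]
eef_rot: [3.141, -0.0, 0.785]
wrist_force: [-0.8, 0.2, 5.7]
finger_gap: 26.3
finger_force: 15.0
```

Emit:
step_arm(
  series=[0, 0, 20, 0, 0.9, 0, 0, 40, 0, 0.9, 0, 0, 50, 0, 0.9, 0, 0, 50, 0, 0.9, 20, 32, 34, 0, 0.9, 27, 41, 0, 0, 0.9, 27, 41, 0, 0, 0.9, 27, 41, 0, 0, 0.9, 27, 41, 0, 0, 0.9, 27, 41, 0, 0, 0.9, 27, 41, 0, 0, 0.9, 20, 34, 0, 0, 0.9, 9, 13, 0, 0, 0.9, 0, 0, 0, 0, 0.9, 0, 0, 0, 0, 0.9, 0, 0, 0, 0, 0.9],
)

```text
clock: 4.78
eef_pos: [606.2, 80.9, 240.8]
eef_rot: [3.141, -0.0, 0.784]
wrist_force: [0.3, -1.1, -0.1]
finger_gap: 26.3
finger_force: 15.0
```

```bash
python3 - <<'E'
from h import *
s=manip.read_state(); print(s['clock'],s['eef_pos'],s['eef_rot'],s['wrist_force'])
p,d,i=grab("wrist"); print(i['eye']); cv2.imwrite('pics/w2.png',cv2.resize(p[60:360,120:520],None,fx=2,fy=2,interpolation=cv2.INTER_CUBIC))
E
```

```text
4.775 [606.17639188  80.90890769 240.78076553] [ 3.14135704e+00 -2.11208093e-04  7.83549895e-01] [ 0.27417061 -1.12903217 -0.06679165]
[658.6233615  133.51165663 394.7280065 ]
```

View pics/w2.png

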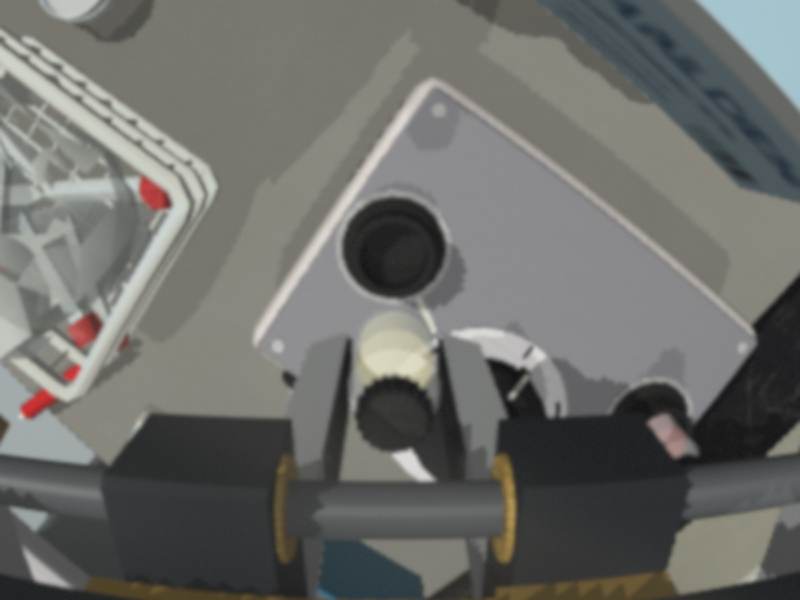

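The cup rim centre is at crop (394.5,247) and the held vial's cap at (396,411). The vial hangs upright between the pads.

```bash
python3 - <<'E'
from h import *
import pickle
i=pickle.load(open('wrist.pkl','rb'));d=np.load('wrist.npz')['d']
g=lambda x,y,z:print(x,y,pz(i,120+x/2,60+y/2,z,True))
g(394.5,247,96.5);g(395,246,96.5)
for x,y in((343,247),(446,247),(394,298),(394,194)): g(x,y,96.5)
print('cap');g(396,412,254)
for u,v in((317,183),(318,266),(300,120),(315,186)): print(u,v,pd(i,d,u,v,True))
E
```

```text
394.5 247 [614.585988    89.29013183  96.5       ]
395 246 [615.11531176  89.47058763  96.5       ]
343 247 [596.70353272 107.29699613  96.5       ]
446 247 [632.52304474  71.33265015  96.5       ]
394 298 [595.89139071  71.01848877  96.5       ]
394 194 [632.99752497 107.97354636  96.5       ]
cap
396 412 [607.99927602  82.37052748 254.        ]
317 183 [612.21986491  87.27964966  79.1686458 ]
318 266 [607.42161427  81.78696583 252.39417963]
300 120 [643.17085496 148.46678684  -1.20453294]
315 186 [608.77922409  86.77836068  81.02031969]
```

```bash
cat >> h.py <<'E'
def cloud(i,d):
    v,u=np.mgrid[0:400,0:640]; a=(u-i["cx"])/f(i); b=(v-i["cy"])/f(i); t=np.hypot(a,b)+1e-9; k=np.tan(t)/t
    return (np.stack([a*k,b*k,np.ones_like(a)],-1)*d[...,None])@rot(i["orientation"]).T+np.array(i["eye"])
E
python3 - <<'E'
from h import *
import pickle
from scipy.optimize import least_squares
i=pickle.load(open('wrist.pkl','rb'));z=np.load('wrist.npz');P=cloud(i,z['d'])
Z=P[...,2]
near=np.hypot(P[...,0]-610,P[...,1]-86)<40
for lo,hi in((68,76),(76,85),(85,92),(92,101)):
    m=near&(Z>lo)&(Z<hi)&(Z<110); q=P[m]; print(lo,hi,m.sum(),q.mean(0),q.min(0),q.max(0))
m=near&(Z>93)&(Z<101); q=P[m][:,:2]
r=least_squares(lambda c:np.hypot(q[:,0]-c[0],q[:,1]-c[1])-19.25,[610,86],loss='soft_l1'); print(r.x)
m=near&(Z>76)&(Z<84); print(np.median(P[m],0))
v=slice(158,212,2); print(np.round(Z[v,285:350:3]).astype(int))
# knob/top
m=(abs(Z-132)<5)&(np.hypot(P[...,0]-568,P[...,1]+21)<45);print(m.sum(),P[m].mean(0) if m.any() else 0)
# deck rect
m=(abs(Z-72)<3);print(cv2.minAreaRect(P[m][:,:2].astype(np.float32)))
E
```

```text
68 76 2251 [613.54756133  85.57589739  72.453584  ] [570.44000286  46.18510231  68.18514221] [649.49041344 121.40889925  75.99578618]
76 85 1012 [611.97275395  87.90062408  79.73297913] [586.18131884  60.96981931  76.00008909] [635.60798533 112.90567007  84.78169409]
85 92 101 [608.18900835  84.71659201  88.01089951] [593.2212598   68.88973843  85.02716041] [632.11120805 107.74052208  91.96195405]
92 101 589 [610.60924604  86.72730414  95.71229002] [589.59331101  65.3390541   92.00099904] [632.02940731 107.78972051  97.89299697]
[610.68739449  86.61634082]
[611.54652542  87.36099718  80.01262121]
[[  0   0  58  65  66  72  73  73  73  74  74  73  72  75  73  72  73  72
   70  72  71  72]
 [ -1  56  60  64  72  73  73  75  75  75  75  75  74  75  73  72  71  72
   74  72  72  73]
 [  2  58  65  66  71  73  75  77  75  76  77  77  76  76  75  74  73  71
   71  72  70  72]
 [  0  60  64  71  74  74  75  76  78  76  80  79  78  77  75  76  73  72
   71  73  71  71]
 [ 57  64  64  73  72  74  76  77  80  81  85  84  83  81  75  78  74  73
   72  73  73  72]
 [ 60  64  71  73  75 395  78  
[... 1417 characters left out ...]
  80  83  92  95  76
   71  71  73  71]
 [ 72  73  72  74  73  97  96  91 395  80  79  80  81  85  93  96  96  75
   71  71  72 395]
 [ 72  72  72  71  72  74  96  96  95  90  87  87  90  92  97  96  74  74
   71  72  71  72]
 [ 72  72  71  72  72  73  96  95  96  93  93  93  94  96  97  96  73  73
   71  71  72  70]
 [ 72  72  73  73  72  72  73  98  95  97  96  96  96  96  74  73  73 395
   71  72  73  72]
 [ 72  71  71  71  72  72  71  73  73  73  95  94  74  73  73  72  73  71
   70  72  73  73]
 [ 71  73  71  73  72  71  73  71  74  73  73  73  73  73  73  73  71  72
   71  72  71  72]]
0 0
((785.160888671875, -154.853759765625), (526.8399047851562, 1267.218017578125), 33.2030143737793)
```

```bash
python3 - <<'E'
from h import *
import pickle
i=pickle.load(open('wrist.pkl','rb'));z=np.load('wrist.npz');P=cloud(i,z['d']);Z=P[...,2]
m=(np.hypot(P[...,0]-607,P[...,1]-81)<22)&(Z>249)&(Z<258)
vv,uu=np.nonzero(m); keep=(abs(uu-318)<22)&(abs(vv-265)<22); q=P[m][keep]
print(len(q),q.mean(0),cv2.minEnclosingCircle(q[:,:2].astype(np.float32)),np.median(q,0))
# symmetric axis cut: across closing dir (-.707,.707) vs along view dir
for a in((-.7071,.7071),(.7071,.7071)):
    t=q[:,:2]@np.array(a); print(np.percentile(t,[2,98]).mean(), np.dot(a,[606.2,80.9]))
E
```

```text
1008 [605.7282677   81.13982166 252.53224376] ((605.2069091796875, 80.20682525634766), 10.619355201721191) [605.97238536  81.32815627 252.79807525]
-370.8738540987065 -371.43963
485.1908392068522 485.84841
```

Emit:
step_arm(
  series=[4.6, 5.6, -30, 0, 0.9, 0, 0, -35, 0, 0.9, 0, 0, -20, 0, 0.9, 0, 0, -8, 0, 0.9, 0, 0, -4, 0, 0.9, 0, 0, -4, 0, 0.9, 0, 0, -4, 0, 0.9, 0, 0, 0, 0, 0.9],
)

```text
clock: 5.82
eef_pos: [611.0, 87.6, 135.4]
eef_rot: [-3.141, 0.0, 0.785]
wrist_force: [-0.5, -0.3, 0.1]
finger_gap: 26.3
finger_force: 15.0
```

Emit:
step_arm(
  series=[0, 0, -3, 0, 0.9, 0, 0, -2, 0, 0.9, 0, 0, -2, 0, 0.9, 0, 0, -1, 0, 0.9, 0, 0, 0, 0, 0.9, 0, 0, 0, 0, 0.9],
)

```text
clock: 6.58
eef_pos: [611.0, 87.6, 127.4]
eef_rot: [3.142, -0.0, 0.785]
wrist_force: [0.0, 0.7, 0.6]
finger_gap: 25.9
finger_force: 15.0
```

Emit:
step_arm(
  series=[0, 0, -0.7, 0, 0.9, 0, 0, 0, 0, 0.9, 0, 0, 0, 0, 0.9],
)

```text
clock: 6.95
eef_pos: [611.1, 87.6, 127.4]
eef_rot: [3.141, -0.001, 0.785]
wrist_force: [-1.9, 0.5, 5.2]
finger_gap: 25.7
finger_force: 15.0
```

Emit:
step_arm(
  series=[0, 0, 0, 0, 0.6, 0, 0, 0, 0, 0.4, 0, 0, 0, 0, 0.4, 0, 0, 0, 0, 0.4, 0, 0, 10, 0, 0.4, 0, 0, 40, 0, 0.4, 0, 0, 50, 0, 0.4, -10, -25, 22, -0.15, 0.4, -14, -40, 0, -0.15, 0.4, -10, -30, 0, -0.15, 0.4, -4, -10, 0, -0.15, 0.4, 0, 0, 0, 0, 0.4, 0, 0, 0, 0, 0.4],
)

```text
clock: 8.57
eef_pos: [573.2, -17.0, 249.1]
eef_rot: [-3.142, -0.0, 0.188]
wrist_force: [0.2, 0.2, -0.1]
finger_gap: 56.3
finger_force: 0.0
```

```bash
python3 - <<'E'
from h import *
s=manip.read_state(); print(s['clock'],s['eef_pos'],s['eef_rot'],s['wrist_force'])
p,d,i=grab("wrist"); print(i['eye']); P=cloud(i,d);Z=P[...,2]
near=np.hypot(P[...,0]-573,P[...,1]+19)<50
m=near&(Z>128)&(Z<136); print(m.sum(),P[m].mean(0),cv2.minAreaRect(P[m][:,:2].astype(np.float32)))
m=near&(Z>92)&(Z<99); print(m.sum(),cv2.minEnclosingCircle(P[m][:,:2].astype(np.float32)))
m=(np.hypot(P[...,0]-610.7,P[...,1]-86.6)<25)&(Z>128)&(Z<155); print('vial',m.sum(),P[m].mean(0),np.median(P[m],0),np.percentile(P[m][:,2],95))
cv2.imwrite('pics/w3.png',cv2.resize(p[60:360,120:520],None,fx=2,fy=2,interpolation=cv2.INTER_CUBIC))
E
```

```text
8.575 [573.19385092 -16.96855016 249.07436441] [-3.14158930e+00 -3.80184245e-04  1.88481966e-01] [ 0.20182706  0.24728969 -0.08810915]
[645.85108301  -2.67290031 403.07217489]
662 [574.7106814  -18.02348023 131.06921877] ((574.2295532226562, -18.104684829711914), (50.818180084228516, 11.245316505432129), 11.070998191833496)
3561 ((576.0867919921875, -16.935997009277344), 40.95320510864258)
vial 401 [610.16622611  85.18261378 138.15027513] [610.34096542  84.90835922 139.22922168] 140.8255769117842
```

View pics/w3.png

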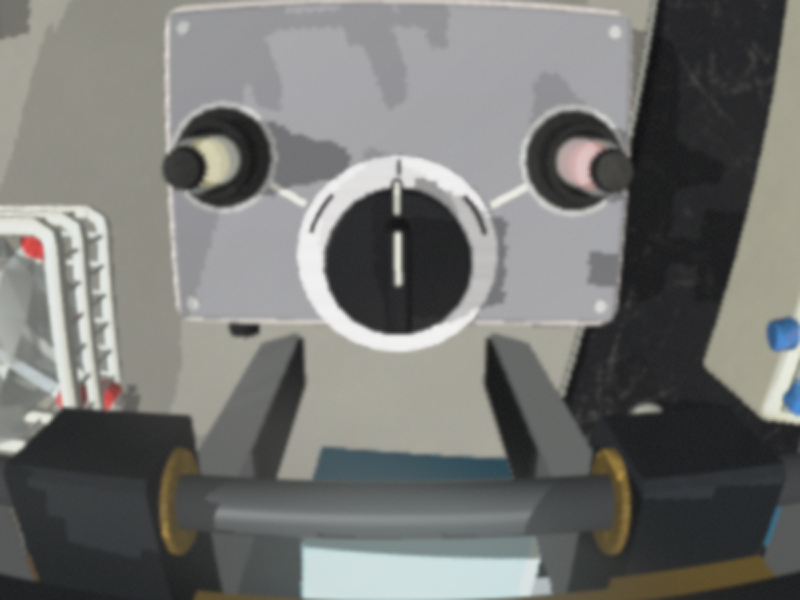

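The vial is seated in the cup: top at z≈140.6 and upright at crop (205,162). The knob pointer is still at neutral. Depth puts the knob bar at (574.3,-18.0), yaw 0.193. Next I'll descend and grip it.

Emit:
step_arm(
  series=[1.1, -1, -30, 0.005, 0.5, 0, 0, -40, 0, 0.5, 0, 0, -30, 0, 0.5, 0, 0, -15, 0, 0.5, 0, 0, -8, 0, 0.5, 0, 0, 0, 0, 0.5, 0, 0, 0, 0, 0.7, 0, 0, 0, 0, 0.9, 0, 0, 0, 0, 1, 0, 0, 0, 0, 1, 0, 0, 0, 0, 1, 0, 0, 0, 0, 1],
  squeeze=40,
)

```text
clock: 10.12
eef_pos: [574.2, -18.5, 125.9]
eef_rot: [3.142, -0.0, 0.19]
wrist_force: [0.4, -0.9, 2.7]
finger_gap: 11.8
finger_force: 40.0
```

```bash
python3 - <<'E'
from h import *
s=manip.read_state(); print({k:s[k] for k in('clock','eef_pos','eef_rot','wrist_force','moment','finger_gap','finger_force')})
E
```

```text
{'clock': 10.125, 'eef_pos': array([574.19425597, -18.48228368, 125.932919  ]), 'eef_rot': array([ 3.14153393e+00, -2.63020247e-04,  1.89710145e-01]), 'wrist_force': array([ 0.39557059, -0.85050239,  2.65181131]), 'moment': array([ 0.02680748,  0.13608639, -0.06323807]), 'finger_gap': 11.811958662749046, 'finger_force': 39.994601011276245}
```

Gripped (gap 11.8 mm). Now I'll pull up 9 mm, short of the stop.

Emit:
step_arm(
  series=[0, 0, 2, 0, 1, 0, 0, 2, 0, 1, 0, 0, 2, 0, 1, 0, 0, 2, 0, 1, 0, 0, 1.3, 0, 1, 0, 0, 0, 0, 1, 0, 0, 0, 0, 1],
)

```text
clock: 11.0
eef_pos: [574.1, -18.5, 135.0]
eef_rot: [-3.142, 0.0, 0.19]
wrist_force: [4.3, 0.6, -10.2]
finger_gap: 12.1
finger_force: 40.0
```

Emit:
step_arm(
  series=[0, 0, 0, 0.05, 1, 0, 0, 0, 0.05, 1, 0, 0, 0, 0.05, 1, 0, 0, 0, 0, 1],
)

```text
clock: 11.5
eef_pos: [574.0, -18.4, 135.0]
eef_rot: [-3.141, 0.0, 0.34]
wrist_force: [4.0, 0.9, -10.2]
finger_gap: 11.9
finger_force: 40.0
```

```bash
python3 - <<'E'
from h import *
s=manip.read_state(); print({k:s[k] for k in('clock','eef_pos','eef_rot','wrist_force','moment','finger_gap','finger_force')})
E
```

```text
{'clock': 11.5, 'eef_pos': array([574.04403501, -18.3816732 , 134.964911  ]), 'eef_rot': array([-3.14141932e+00,  2.09331984e-04,  3.39606139e-01]), 'wrist_force': array([  3.98901246,   0.94355177, -10.24818166]), 'moment': array([ 0.11089865, -0.7348907 ,  0.02930303]), 'finger_gap': 11.876341570398493, 'finger_force': 39.974870681762695}
```

Emit:
step_arm(
  series=[0, 0, 0, 0.1, 1, 0, 0, 0, 0.1, 1, 0, 0, 0, 0.1, 1, 0, 0, 0, 0.1, 1, 0, 0, 0, 0.1, 1, 0, 0, 0, 0.1, 1, 0, 0, 0, 0.04, 1, 0, 0, 0, 0, 1, 0, 0, -1.3, 0, 1, 0, 0, -1, 0, 1, 0, 0, 0, 0, 1],
)

```text
clock: 12.88
eef_pos: [573.9, -18.2, 132.5]
eef_rot: [-3.141, -0.0, 0.979]
wrist_force: [-0.1, 4.7, -9.7]
finger_gap: 11.6
finger_force: 40.0
```

```bash
python3 - <<'E'
from h import *
s=manip.read_state(); print({k:s[k] for k in('clock','eef_pos','eef_rot','wrist_force','moment','finger_gap','finger_force')})
E
```

```text
{'clock': 12.875, 'eef_pos': array([573.89463389, -18.18182078, 132.47766726]), 'eef_rot': array([-3.14066904e+00, -1.17200963e-05,  9.79339028e-01]), 'wrist_force': array([-0.14438808,  4.71739693, -9.68423608]), 'moment': array([ 1.14424151, -0.11816163,  0.07832926]), 'finger_gap': 11.63632279821611, 'finger_force': 39.97749924659729}
```

Emit:
step_arm(
  series=[0, 0, -0.6, 0, 1, 0, 0, 0, 0, 1],
)

```text
clock: 13.12
eef_pos: [573.9, -18.2, 131.9]
eef_rot: [-3.141, 0.0, 0.979]
wrist_force: [-0.2, 5.2, -10.3]
finger_gap: 11.7
finger_force: 40.0
```

Emit:
step_arm(
  series=[0, 0, -0.5, 0, 1, 0, 0, 0, 0, 1],
)

```text
clock: 13.38
eef_pos: [573.9, -18.2, 131.4]
eef_rot: [-3.141, 0.0, 0.979]
wrist_force: [-0.2, 5.2, -9.7]
finger_gap: 11.9
finger_force: 40.0
```

Emit:
step_arm(
  series=[0, 0, -0.8, 0, 1, 0, 0, 0, 0, 1],
)

```text
clock: 13.62
eef_pos: [573.9, -18.2, 130.7]
eef_rot: [-3.141, -0.0, 0.979]
wrist_force: [0.4, 7.0, -9.7]
finger_gap: 11.9
finger_force: 40.0
```

```bash
python3 - <<'E'
from h import *
s=manip.read_state(); print({k:s[k] for k in('clock','eef_pos','eef_rot','wrist_force','moment','finger_gap','finger_force')})
E
```

```text
{'clock': 13.625, 'eef_pos': array([573.90018149, -18.18019676, 130.68208862]), 'eef_rot': array([-3.14071889e+00, -1.71324108e-05,  9.79408512e-01]), 'wrist_force': array([ 0.36369784,  6.97699518, -9.71619395]), 'moment': array([ 1.11309794, -0.05439457,  0.01936723]), 'finger_gap': 11.867271631336001, 'finger_force': 39.977535009384155}
```

Emit:
step_arm(
  series=[0, 0.5, -0.8, 0, 1, 0, 0, 0, 0, 1],
)

```text
clock: 13.88
eef_pos: [573.9, -18.0, 129.9]
eef_rot: [-3.141, 0.0, 0.98]
wrist_force: [-0.9, 3.3, -10.2]
finger_gap: 11.8
finger_force: 40.0
```

Emit:
step_arm(
  series=[0, 0, -0.8, 0, 1, 0, 0, 0, 0, 1],
)

```text
clock: 14.12
eef_pos: [574.0, -18.0, 129.1]
eef_rot: [-3.141, 0.0, 0.98]
wrist_force: [-1.1, 3.6, -9.2]
finger_gap: 11.7
finger_force: 40.0
```

Emit:
step_arm(
  series=[0, 0, -0.8, 0, 1, 0, 0, -0.8, 0, 1, 0, 0, 0, 0, 1],
)

```text
clock: 14.5
eef_pos: [574.0, -18.0, 127.5]
eef_rot: [-3.141, 0.0, 0.98]
wrist_force: [-2.6, 1.4, -8.6]
finger_gap: 11.6
finger_force: 40.0
```

Emit:
step_arm(
  series=[0, 0, -0.8, 0, 1, 0, 0, 0, 0, 1],
)

```text
clock: 14.75
eef_pos: [574.0, -18.0, 126.7]
eef_rot: [-3.141, 0.0, 0.98]
wrist_force: [-4.6, 1.1, -9.0]
finger_gap: 11.7
finger_force: 40.0
```

Emit:
step_arm(
  series=[0, 0, -0.7, 0, 1, 0, 0, 0, 0, 1],
)

```text
clock: 15.0
eef_pos: [574.0, -18.0, 126.0]
eef_rot: [-3.141, 0.0, 0.98]
wrist_force: [-5.0, 1.3, -8.6]
finger_gap: 11.7
finger_force: 40.0
```

Emit:
step_arm(
  series=[0, 0, -0.6, 0, 1, 0, 0, 0, 0, 1],
)

```text
clock: 15.25
eef_pos: [574.1, -18.0, 126.0]
eef_rot: [3.142, 0.0, 0.98]
wrist_force: [-6.8, 0.8, -3.3]
finger_gap: 11.8
finger_force: 40.0
```

```bash
python3 - <<'E'
from h import *
s=manip.read_state(); print({k:s[k] for k in('eef_pos','eef_rot','wrist_force','moment')})
E
```

```text
{'eef_pos': array([574.07458849, -17.96817832, 125.98466969]), 'eef_rot': array([3.14158042e+00, 6.77687658e-05, 9.79807762e-01]), 'wrist_force': array([-6.79750652,  0.84901076, -3.33376461]), 'moment': array([0.38703168, 1.44723792, 0.04389616])}
```

The knob bottomed out at the home height (126.0) at about 0.79 rad, so the pin is in the detent. Next I'll release, retreat and verify.

Emit:
step_arm(
  series=[0, 0, 0, 0, 0.8, 0, 0, 0, 0, 0.5, 0, 0, 0, 0, 0.5, 0, 0, 0, 0, 0.5, 0, 0, 15, 0, 0.5, 0, 0, 40, 0, 0.5, 0, 0, 50, 0, 0.5, 0, 0, 20, -0.15, 0.5, 0, 0, 0, -0.15, 0.5, 0, 0, 0, -0.15, 0.5, 0, 0, 0, -0.15, 0.5, 0, 0, 0, -0.18, 0.5, 0, 0, 0, 0, 0.5, 0, 0, 0, 0, 0.5],
)

```text
clock: 17.0
eef_pos: [574.2, -18.0, 251.1]
eef_rot: [3.141, -0.001, 0.204]
wrist_force: [-0.4, -0.0, 0.2]
finger_gap: 47.0
finger_force: 0.0
```

```bash
python3 - <<'E'
from h import *
s=manip.read_state(); print(s['clock'],s['eef_pos'],s['eef_rot'],s['wrist_force'])
p,d,i=grab("wrist"); P=cloud(i,d);Z=P[...,2]
near=np.hypot(P[...,0]-574,P[...,1]+18)<36
m=near&(Z>126)&(Z<150); print(m.sum(),np.median(P[m],0),cv2.minAreaRect(P[m][:,:2].astype(np.float32)))
m=near&(Z>85)&(Z<112); print('skirt',np.median(P[m],0))
m=(np.hypot(P[...,0]-610.7,P[...,1]-86.6)<25)&(Z>128)&(Z<155); print('vial',m.sum(),np.median(P[m],0))
cv2.imwrite('pics/w4.png',cv2.resize(p[60:360,120:520],None,fx=2,fy=2,interpolation=cv2.INTER_CUBIC))
E
```

```text
17.0 [574.15840311 -17.97829817 251.10305547] [ 3.14141228e+00 -5.90037482e-04  2.03830603e-01] [-0.36155277 -0.00439744  0.15508646]
696 [574.82843566 -17.25811516 131.03300084] ((573.7523803710938, -18.2220458984375), (52.42728042602539, 12.878744125366211), 55.07527542114258)
skirt [579.80570999 -17.18630131  95.74360085]
vial 391 [610.43501782  85.04819147 139.25205018]
```

View pics/w4.png

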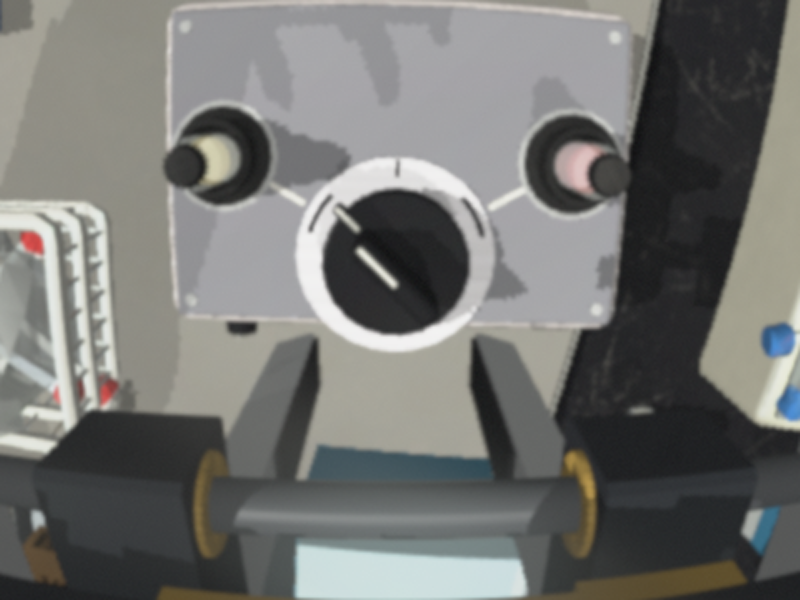

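The knob is down (bar top 131, same as at neutral) at about 0.78 rad, and both vials are upright. That angle is right at the edge of the stated sector, so I'll check that real detent walls hold it by re-gripping and turning very slightly each way.

Emit:
step_arm(
  series=[0, 0, 0, 0.155, 0.5, 0, 0, 0, 0.155, 0.5, 0, 0, -25, 0.155, 0.5, 0, 0, -40, 0.155, 0.5, 0, 0, -35, 0.145, 0.5, 0, 0, -17, 0, 0.5, 0, 0, -8, 0, 0.5, 0, 0, 0, 0, 0.5, 0, 0, 0, 0, 0.8, 0, 0, 0, 0, 1, 0, 0, 0, 0, 1, 0, 0, 0, 0, 1, 0, 0, 0, 0.02, 1, 0, 0, 0, 0, 1],
  squeeze=20,
)

```text
clock: 18.8
eef_pos: [574.1, -17.8, 125.7]
eef_rot: [-3.141, -0.0, 0.985]
wrist_force: [-3.4, 1.5, 4.0]
finger_gap: 12.1
finger_force: 20.0
```

```bash
cat > st.py <<'E'
from h import *
s=manip.read_state(); print({k:s[k] for k in('clock','eef_pos','eef_rot','wrist_force','moment')})
E
python3 st.py
```

```text
{'clock': 18.8, 'eef_pos': array([574.06071662, -17.84198416, 125.7196579 ]), 'eef_rot': array([-3.14135221e+00, -5.15375499e-05,  9.85379167e-01]), 'wrist_force': array([-3.44853165,  1.5081241 ,  4.04089716]), 'moment': array([ 0.35771571,  0.59785946, -0.03950032])}
```

Emit:
step_arm(
  series=[0, 0, 0, 0.02, 1, 0, 0, 0, 0, 1],
)

```text
clock: 19.05
eef_pos: [574.1, -17.8, 125.7]
eef_rot: [-3.141, -0.0, 1.006]
wrist_force: [-4.5, 2.0, 5.5]
finger_gap: 12.0
finger_force: 20.0
```

```bash
python3 st.py
```

```text
{'clock': 19.05, 'eef_pos': array([574.0586396 , -17.84342444, 125.69660831]), 'eef_rot': array([-3.14137596e+00, -5.55464816e-05,  1.00588569e+00]), 'wrist_force': array([-4.5367899 ,  2.01744006,  5.51342763]), 'moment': array([ 0.37155226,  0.78392931, -0.04261499])}
```

Emit:
step_arm(
  series=[0, 0, 0, 0.02, 1, 0, 0, 0, 0, 1],
)

```text
clock: 19.3
eef_pos: [574.1, -17.9, 125.7]
eef_rot: [-3.141, -0.0, 1.026]
wrist_force: [-4.2, 1.5, 5.1]
finger_gap: 11.8
finger_force: 20.0
```

```bash
python3 st.py
```

```text
{'clock': 19.3, 'eef_pos': array([574.08196497, -17.8650328 , 125.71987826]), 'eef_rot': array([-3.14140835e+00, -1.58479766e-04,  1.02565634e+00]), 'wrist_force': array([-4.16419704,  1.4619443 ,  5.09334467]), 'moment': array([ 0.40793527,  0.72546843, -0.15166589])}
```

Emit:
step_arm(
  series=[0, 0, 0, 0.02, 1, 0, 0, 0, 0, 1],
)

```text
clock: 19.55
eef_pos: [574.2, -17.9, 125.7]
eef_rot: [3.142, -0.0, 1.046]
wrist_force: [-2.9, 1.3, 5.1]
finger_gap: 11.9
finger_force: 20.2
```

```bash
python3 st.py
```

```text
{'clock': 19.55, 'eef_pos': array([574.15222994, -17.89615498, 125.72241634]), 'eef_rot': array([ 3.14156018e+00, -2.60161736e-04,  1.04553364e+00]), 'wrist_force': array([-2.85428417,  1.28125556,  5.08226179]), 'moment': array([ 0.42978262,  0.62419187, -0.44769045])}
```

The + wall is felt (moment −0.45 N m at yaw 1.046). I'll back off and check the other side lightly.

Emit:
step_arm(
  series=[0, 0, 0, -0.04, 1, 0, 0, 0, -0.03, 1, 0, 0, 0, 0, 1],
)

```text
clock: 19.92
eef_pos: [574.1, -17.9, 125.7]
eef_rot: [-3.141, -0.0, 0.975]
wrist_force: [-3.4, 1.8, 5.0]
finger_gap: 11.8
finger_force: 20.0
```

```bash
python3 st.py
```

```text
{'clock': 19.925, 'eef_pos': array([574.08587963, -17.87104536, 125.71519314]), 'eef_rot': array([-3.14145010e+00, -3.89693040e-05,  9.75333171e-01]), 'wrist_force': array([-3.36553044,  1.84795544,  5.03318016]), 'moment': array([0.38200559, 0.74486539, 0.00280943])}
```

Emit:
step_arm(
  series=[0, 0, 0, -0.015, 1, 0, 0, 0, 0, 1],
)

```text
clock: 20.18
eef_pos: [574.1, -17.8, 125.7]
eef_rot: [-3.142, -0.0, 0.961]
wrist_force: [-4.0, 1.8, 5.4]
finger_gap: 11.8
finger_force: 20.0
```

```bash
python3 st.py
```

```text
{'clock': 20.175, 'eef_pos': array([574.09078654, -17.83118734, 125.71413035]), 'eef_rot': array([-3.14152073e+00, -3.42393913e-05,  9.60746065e-01]), 'wrist_force': array([-3.99753659,  1.84310741,  5.44976644]), 'moment': array([0.42074164, 0.76110387, 0.07961598])}
```

Emit:
step_arm(
  series=[0, 0, 0, -0.02, 1, 0, 0, 0, 0, 1],
)

```text
clock: 20.42
eef_pos: [574.1, -17.9, 125.7]
eef_rot: [-3.142, 0.0, 0.941]
wrist_force: [-3.6, 1.8, 5.5]
finger_gap: 11.9
finger_force: 20.0
```

```bash
python3 st.py
```

```text
{'clock': 20.425, 'eef_pos': array([574.09432645, -17.85642816, 125.71639069]), 'eef_rot': array([-3.14153561e+00,  3.20797807e-05,  9.40785645e-01]), 'wrist_force': array([-3.64667951,  1.79890121,  5.52030391]), 'moment': array([0.38000058, 0.73973049, 0.16693674])}
```

Emit:
step_arm(
  series=[0, 0, 0, -0.02, 1, 0, 0, 0, 0, 1],
)

```text
clock: 20.68
eef_pos: [574.1, -17.8, 125.7]
eef_rot: [-3.141, 0.0, 0.921]
wrist_force: [-3.8, 2.6, 5.6]
finger_gap: 12.1
finger_force: 20.1
```

```bash
python3 st.py
```

```text
{'clock': 20.675, 'eef_pos': array([574.07000477, -17.83966417, 125.71797724]), 'eef_rot': array([-3.14149644e+00,  8.64558740e-05,  9.20979036e-01]), 'wrist_force': array([-3.80895316,  2.59062835,  5.606863  ]), 'moment': array([0.40350283, 0.76014249, 0.33319497])}
```

Walls are felt on both sides, so the pin is in the real notch. I'll centre it, release, retreat and hand in after a final check.

Emit:
step_arm(
  series=[0, 0, 0, 0.035, 1, 0, 0, 0, 0.03, 1, 0, 0, 0, 0, 1, 0, 0, 0, 0, 0.8, 0, 0, 0, 0, 0.5, 0, 0, 0, 0, 0.5, 0, 0, 0, 0, 0.5, 0, 0, 15, 0, 0.5, 0, 0, 40, 0, 0.5, 0, 0, 50, 0, 0.5, 0, 0, 20, -0.15, 0.5, 0, 0, 0, -0.15, 0.5, 0, 0, 0, -0.15, 0.5, 0, 0, 0, -0.15, 0.5, 0, 0, 0, -0.18, 0.5, 0, 0, 0, 0, 0.5, 0, 0, 0, 0, 0.5],
)

```text
clock: 22.8
eef_pos: [574.1, -17.9, 251.1]
eef_rot: [3.141, -0.0, 0.209]
wrist_force: [0.2, -0.7, -0.3]
finger_gap: 46.4
finger_force: 0.0
```

```bash
python3 - <<'E'
from h import *
p,d,i=grab("wrist"); P=cloud(i,d);Z=P[...,2]
near=np.hypot(P[...,0]-574,P[...,1]+18)<36
m=near&(Z>126)&(Z<150); a=np.median(P[m],0); r=cv2.minAreaRect(P[m][:,:2].astype(np.float32)); print(a,r)
m=(np.hypot(P[...,0]-610.7,P[...,1]-86.6)<25)&(Z>128)&(Z<155); v=np.median(P[m],0); print(v)
if abs(a[2]-131)<1 and abs(v[2]-139.2)<1.5: print(manip.sign_off())
E
```

```text
[574.8148296  -17.20414087 131.13386119] ((573.6220092773438, -18.1026611328125), (52.365264892578125, 12.963531494140625), 56.55733108520508)
[610.43403729  85.12201797 139.30822623]
the job is handed in; nothing more can be done
None
```

The job is handed in: the small vial stands upright and fully down in the left (+y) cup, and the selector knob is home in that cup's detent at about 0.79 rad, with walls felt on both sides and no forcing (clock 22.8 s before hand-in).

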